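Find the loaded cartridge by weight and seat it in the receiver

ROBOT

A 7-joint arm with a two-finger parallel gripper is mounted at the origin on the work surface; the furniture and walls round the work are solid. World frame = base frame: x ahead of the robot, y to its left, z up, the work surface at z = 0. Lengths are in m, angles in rad, forces in N, time in s.
With the tool pointing down it reaches from about 0.425 to 0.825 m from the base axis. Payload 3.6 kg.
Tool frame: the origin (TCP) lies between the finger pads; the fingertips stand 8 mm ahead of it and the grasp point (between the pads) lies 11 mm behind it; z points along the fingers, y is the line along which they close (so a half turn about z gives the same grasp; the last joint's range is limited). The gripper opens to 85 mm and grips with 20 to 120 N. Pads are 22 mm wide; open, the fingers measure 114 mm over their backs; the gripper's body (76 mm by 85 mm) begins 54 mm behind the grasp point. The pads swing forward as they close: fully open they stand 13 mm farther back than shut.
Start: joints at [1.214, 0.615, -0.013, 1.423, 0.008, 1.103, -0.04], TCP at [0.211, -0.615, 0.239] pointing down, gripper open.
Joint ranges: [-3.12, 3.12], [-0.3, 2.06], [-1.34, 1.32], [0.26, 2.42], [-1.36, 4.5], [0.01, 1.98], [-2.84, 2.84]. Speed limits (rad/s): [2.79, 2.79, 3.14, 3.14, 3.14, 3.14, 3.14].

INTERFACE

Orientations are given as a unit quaternion [x, y, z, w].
In Python, from station import manip gives the robot as it stands.
- The arm moves only by the tool arm_command, never from a script. Its argument "steps" is text: rows parted by semicolons, each of 7 numbers parted by spaces: the shift along the tool's x, y, z in m, then the turn, a rotation vector about the tool's x, y, z in rad, then the finger opening in m, from 0 to 0.0854. In form: x y z rx ry rz jaw; .... A call has 1 to 10 rows; each row shifts and turns the commanded pose from where the row before left it, along the tool's axes as they then stand; what a row does not reach is not made up. A row lasts 1/10 s, in which the tool goes at most 50 mm and 8.59 degrees, less where a joint would pass 70% of its speed; a pose out of reach is approached as far as the arm can. A call with a gripper value outside its range is refused whole. The fingers move at their own pace and stop on an object; the grip force is fixed at half the most. Time passes only in rows, so rows that do not move let the fingers close. It gives the time, the measured TCP pose, the force, the opening and the grip force at its end, in the units of the state.
- manip.get_obs(): the state, without advancing time (a new reading comes with each control period).
- manip.camera(name): name is "side" or "top"; returns the picture (400x640x3 uint8, red, green, blue); there is no depth.
- manip.camera_model(name): a dict with "fx", "fy", "cx", "cy" (pixels), "k1" (the pictures are not rectified: a ray, as slopes to the right and down, at radius r is drawn at 1 + k1 r^2 times it, then the intrinsics apply), "R" (3x3) and "t" (3): a world point X has camera coordinates R X + t. Camera axes: x right, y down, z forward; pixel columns grow to the right and rows downward; lengths in m; the calibration is good to about 2 mm. A picture is of the moment at which its call begins. camera_model takes no time and is no camera call.
- manip.close_job(): hands the job in; it is judged then, once.
The state is a dict: "time_s": time; "joints": joint angles; "joint_velocities": joint speeds; "effort": joint torques, N m; "position": TCP position; "orientation": TCP orientation; "contact_force": force on the tool from outside, world axes, zero at the start; "moment": the same for the moment, N m; "gripper_width": opening from 0.0 (shut) to 1.0 (fully open); "gripper_force": force on a finger pad.
Only numpy, scipy, OpenCV 4.12 (cv2) and the standard library are available. Lean on these libraries where they do the work, as an engineer would, in place of code of your own. Each camera call takes 0.05 s, during which the arm holds its last target. There are 200 camera calls.

TASK

One of the two look-alike steel cartridges is loaded and the other is empty: lift to feel which is the heavier. Set the heavier one down flat on the open apron of the grey receiver, nose towards the tunnel, and let go of it; then take it again by its handle tab and slide it into the tunnel until you feel it come fully home against the stop hidden inside, and let go. The empty cartridge must end lying flat where it stood, and the other things on the bench must not be disturbed.

Things in the scene. Friction and masses are not known exactly. Their poses are not given: they have to be found in the camera images.
- dock: fixed receiver, 240 x 92 mm: a 4 mm aluminium floor plate with a grey roofed tunnel on its far half; the open half (apron) faces the robot. Origin on the bench, on the centre line, in the plane of the tunnel mouth; +x points into the tunnel, z up. Apron: flat, no side walls, x = -125 to 0 mm, its top at z = 4 mm. Roof top at z = 58 mm.
- tunnel_mouth (a point): centre of the tunnel mouth at floor level. Tunnel 114 mm deep, 56 mm wide (about 64 at the flared mouth), 48 high. Inside, out of sight and set differently each time, is a rigid fixed stop: a cartridge's nose meets it 60 to 84 mm past the mouth, so its rear face stays 6 to 30 mm outside, with the tab. Sliding the loaded cartridge takes about 2 to 5 N if it is not pressed down.
- home_pin (a joint): light sprung pin (0.3 N) on the face of the hidden stop, pushed in by the cartridge's nose: 0 = nothing there, 0.008 m = the nose is against the stop; only seen as this number
- cartridge_1: sealed steel cartridge lying flat, body 90 x 50 x 40 mm (x, y, z); origin at the centre of the body's underside, z up, +x towards its blank nose; a dark upright handle tab sticks out at the -x end. The two look alike; one, either of them, is loaded (0.50 to 0.60 kg in all, load in the middle), the other empty (about 0.18 kg).
- cartridge_2: sealed steel cartridge lying flat, body 90 x 50 x 40 mm (x, y, z); origin at the centre of the body's underside, z up, +x towards its blank nose; a dark upright handle tab sticks out at the -x end. The two look alike; one, either of them, is loaded (0.50 to 0.60 kg in all, load in the middle), the other empty (about 0.18 kg).
- cartridge_1_tab: the dark handle tab of cartridge_1, fixed to it: 40 long (x) x 12 thick (y) x 26 high (z) mm, ribbed; origin at the middle of its root, in the rear face of the body, 45 mm behind the cartridge's origin and 20 mm above its underside; the tab runs from there 40 mm in -x
- cartridge_2_tab: the dark handle tab of cartridge_2, fixed to it: 40 long (x) x 12 thick (y) x 26 high (z) mm, ribbed; origin at the middle of its root, in the rear face of the body, 45 mm behind the cartridge's origin and 20 mm above its underside; the tab runs from there 40 mm in -x
- vial: bystander, loose, sample vial with black cap, 27 mm across, 60 mm high; origin at the centre of its underside
- jar: bystander, loose, sample jar with orange cap, 52 mm across, 65 mm high; origin at the centre of its underside
- foil_roll: bystander, loose, upright roll of aluminium foil, 50 mm across, 102 mm high; origin at the centre of its underside
- star_knob: bystander, loose, black star knob, 37 mm across, 26 mm high; origin at the centre of its underside
There are look-alikes about, which are no part of the job. What is shaped like the cartridge_1 but blue or green is not meant.

How it is judged:
By the outcome, as a careful person would: the job done as asked, in the order asked, and still so for the second after the job is handed in, with the robot touching nothing.
It also fails if it takes over 67 s, if anything falls off the work surface, if the arm or the gripper's body presses on something with over 40 N, if the wrist force passes 120 N, or if a joint passes its speed limit or range.

## Working session

There is one attempt and no reset: what is moved stays moved. The work goes in short steps, Python scripts to look and compute and a tool call to move; the robot and the scene stay as the last step left them, time stands still between calls to the robot, and variables do not carry over. Pictures are saved under pics/ and viewed, at most 10 in all, crops included, and the job is handed in when it is done.

Besides the shell and the picture viewer there is one more tool, called after ">>>" by a JSON object that holds its "op" and its "data". arm_command: Moves the arm, as the interface text tells. Its arguments: {"type":"object","properties":{"steps":{"type":"string"}},"required":["steps"]}

```bash
mkdir -p pics; ls
python3 - <<'E'
from station import manip
import cv2
for n in("side","top"):
    cv2.imwrite(f"pics/{n}0.png",manip.camera(n)[:,:,::-1]); print(manip.camera_model(n))
print(manip.get_obs())
E
```

```text
pics
{'fx': 495.75189704768826, 'fy': 495.75189704768826, 'cx': 317.25194128506007, 'cy': 201.20740232156749, 'k1': -0.08360403539850855, 'R': array([[ 0.99875336,  0.04930013, -0.00782485],
       [ 0.02706392, -0.66652231, -0.74499366],
       [-0.04194372,  0.74385315, -0.66702565]]), 't': array([-0.46778372,  0.05832598,  1.61301222])}
{'fx': 485.03812822525583, 'fy': 485.03812822525583, 'cx': 320.58622020024353, 'cy': 194.7646266398646, 'k1': 0.009412567174490086, 'R': array([[ 0.01385512, -0.99990112, -0.00240418],
       [-0.98972718, -0.0133719 , -0.14234219],
       [ 0.14229597,  0.00435165, -0.98981459]]), 't': array([0.04026099, 0.50022903, 1.55575161])}
{'time_s': 0.1, 'joints': array([ 1.21451856,  0.61582652, -0.0125954 ,  1.42479062,  0.00807843,
        1.10338607, -0.04040914]), 'joint_velocities': array([-0.00010809, -0.0036734 , -0.00075391, -0.00447792,  0.00140565,
       -0.00027116, -0.00019877]), 'effort': array([ 1.06182222e-03, -4.70381498e+01,  2.60058185e-01, -1.71570718e+01,
        1.00802208e-02,  5.88176481e-03, -2.06466353e-05]), 'position': array([ 0.21027407, -0.61432195,  0.23823418]), 'orientation': array([ 9.86433473e-01,  1.64157272e-01, -2.05249863e-04, -1.16242662e-03]), 'contact_force': array([-0.24177879, -0.34156456,  0.12497435]), 'moment': array([ 0.0584571 , -0.00927337, -0.03434769]), 'gripper_force': 0.0, 'gripper_width': 1.0025715960856263}
```

View pics/top0.png

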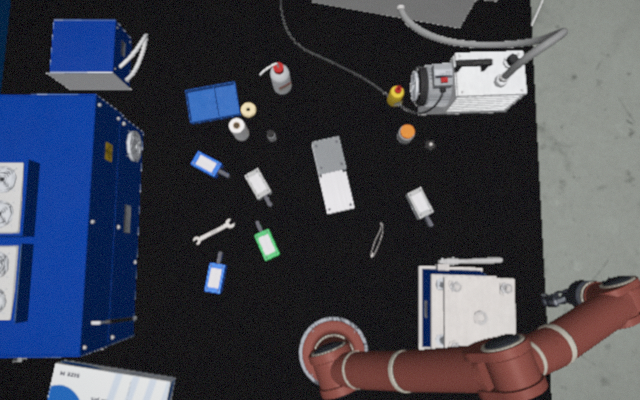

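View pics/side0.png

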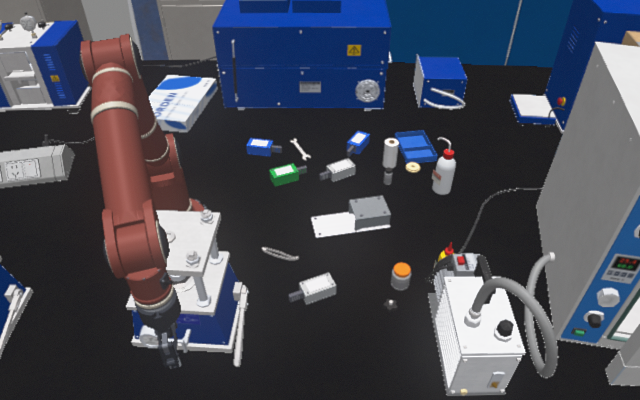

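Top view: steel cartridges at (258,184), with its tab at (268,203), and at (420,204), tab (430,222). Look-alikes: blue at (207,163) and (215,277), green at (266,244). The dock is at (333,175). I choose the two grey ones and check them in a close crop.

Run:
```python
import cv2,numpy as np
im=cv2.imread("pics/top0.png")
def c(x,y,w,h,s): return cv2.resize(im[y:y+h,x:x+w],None,fx=s,fy=s,interpolation=cv2.INTER_CUBIC)
a=np.vstack([c(235,160,50,50,6),c(397,180,50,50,6)])
b=c(300,130,66,88,6)
o=np.zeros((600,720,3),np.uint8);o[:,:300]=a;o[:528,310:310+396]=b
cv2.imwrite("pics/crop.png",o)
```

```text
(no output)
```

View pics/crop.png

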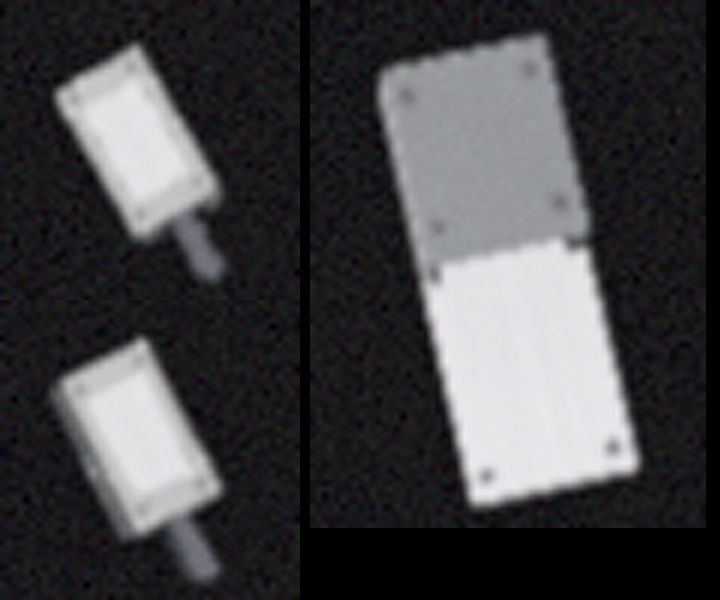

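Both crops are plain steel-grey cartridges with dark tabs, at crop (140,145) and (140,440). The dock crop shows the white apron below its grey roof. Next I fit the poses to the silhouettes in both views.

```bash
cat > h.py <<'E'
import cv2,numpy as np
from scipy.optimize import minimize
from station import manip
M={n:manip.camera_model(n) for n in("side","top")}
S=4
def proj(n,X):
    m=M[n];c=np.asarray(X)@m["R"].T+m["t"];s=c[:,:2]/c[:,2:];s=s*(1+m["k1"]*(s**2).sum(1,keepdims=True))
    return s*[m["fx"],m["fy"]]+[m["cx"],m["cy"]]
def box(x0,x1,y0,y1,z0,z1): return np.array([[x,y,z] for x in(x0,x1) for y in(y0,y1) for z in(z0,z1)])/1e3
CART=[box(-45,45,-25,25,0,40),box(-85,-45,-6,6,7,33)]
DOCK=[box(-125,115,-46,46,0,4),box(0,115,-46,46,0,58)]
def place(P,p,z=0):
    c,s=np.cos(p[2]),np.sin(p[2]);return P@np.array([[c,s,0],[-s,c,0],[0,0,1]])+[p[0],p[1],z]
def mask(im,seed,th):
    g=cv2.resize(cv2.cvtColor(im,cv2.COLOR_BGR2GRAY),None,fx=S,fy=S,interpolation=cv2.INTER_CUBIC)
    n,l=cv2.connectedComponents((g>th).astype(np.uint8));m=(l==l[seed[1]*S,seed[0]*S]).astype(np.uint8)
    c,_=cv2.findContours(m,cv2.RETR_EXTERNAL,cv2.CHAIN_APPROX_NONE);return cv2.drawContours(m,c,-1,1,-1)
def sil(parts,p,n,shape,z=0):
    m=np.zeros(shape,np.uint8)
    for P in parts:
        q=(proj(n,place(P,p,z))+.5)*S-.5
        cv2.fillConvexPoly(m,np.round(cv2.convexHull(q.astype(np.float32))*16).astype(np.int32),1,shift=4)
    return m
def iou(a,b): return (a&b).sum()/(a|b).sum()
def fit(parts,masks,p0,z=0):
    f=lambda v:-sum(iou(m,sil(parts,v*[1,1,5],n,m.shape,z)) for n,m in masks.items())
    p0=np.array(p0)/[1,1,5]
    r=minimize(f,p0,method="Nelder-Mead",options=dict(initial_simplex=np.vstack([p0]+[p0+d for d in np.eye(3)*.02]),xatol=1e-5,fatol=1e-5))
    v=r.x*[1,1,5];return v,{n:round(float(iou(m,sil(parts,v,n,m.shape,z))),3) for n,m in masks.items()}
def ray(n,px,z):
    m=M[n];s=cv2.undistortPoints(np.array([[px]],float),np.array([[m["fx"],0,m["cx"]],[0,m["fy"],m["cy"]],[0,0,1]]),np.array([m["k1"],0,0,0]))[0,0]
    d=m["R"].T@[*s,1];o=-m["R"].T@m["t"];return o+d*(z-o[2])/d[2]
E
python3 - <<'E'
from h import *
T,Sd=cv2.imread("pics/top0.png"),cv2.imread("pics/side0.png")
for name,parts,ts,ss,tab in [("A",CART,(258,184),(341,170),(268,203)),("B",CART,(420,204),(318,289),(430,222)),("D",DOCK,(333,175),(340,224),(345,211))]:
  for th in(55,75):
    w=ray("top",ts,.04)
    t=ray("top",tab,.02);d=w-t
    ms={"top":mask(T,ts,th),"side":mask(Sd,ss,th)}
    p0=[w[0],w[1],np.arctan2(d[1],d[0])]
    print(name,th,*fit(parts,ms,p0),fit(parts,{"top":ms["top"]},p0))
for n,px in dict(vial=(271,135),foil=(237,128),jar=(406,132),knob=(431,145)).items(): print(n,ray("top",px,.03))
E
```

```text
A 55 [0.53927354 0.25587857 0.51030122] {'top': 0.863, 'side': 0.909} (array([0.53775304, 0.25550126, 0.51680394]), {'top': 0.869})
A 75 [0.53789644 0.25714255 0.53743718] {'top': 0.906, 'side': 0.88} (array([0.53771516, 0.25670103, 0.53390699]), {'top': 0.909})
B 55 [ 0.48232261 -0.27759824  0.45406467] {'top': 0.881, 'side': 0.922} (array([ 0.47942786, -0.2775195 ,  0.48002848]), {'top': 0.883})
B 75 [ 0.48197705 -0.2766995   0.4619978 ] {'top': 0.896, 'side': 0.91} (array([ 0.48130438, -0.27819549,  0.44637687]), {'top': 0.909})
D 55 [0.57509103 0.00801441 0.24412776] {'top': 0.917, 'side': 0.938} (array([0.57077294, 0.0097112 , 0.25712167]), {'top': 0.92})
D 75 [0.57393345 0.00919722 0.23393586] {'top': 0.938, 'side': 0.95} (array([0.57163194, 0.01012134, 0.23295932]), {'top': 0.942})
vial [0.70065321 0.21617771 0.03      ]
foil [0.72328324 0.33108294 0.03      ]
jar [ 0.71693079 -0.23629058  0.03      ]
knob [ 0.67330618 -0.31918223  0.03      ]
```

Run:
```python
from h import *
T,Sd=cv2.imread("pics/top0.png"),cv2.imread("pics/side0.png")
for name,parts,ts,ss,p0 in [("A",CART[:1],(258,184),(341,170),(.538,.257,.52)),("B",CART[:1],(420,204),(318,289),(.482,-.277,.46)),("D",DOCK,(333,175),(340,224),(.574,.009,.237))]:
  for th in(90,105,120):
    ms={"top":mask(T,ts,th),"side":mask(Sd,ss,th)}
    print(name,th,*fit(parts,ms,p0),fit(parts,{"top":ms["top"]},p0),fit(parts,{"side":ms["side"]},p0))
P=np.array
for n,px,z in [("Dapron corners",[(300+(468-310)/6,130+507/6),(300+(640-310)/6,130+468/6)],.004),("Droof far",[(300+(380-310)/6,130+72/6),(300+(547-310)/6,130+33/6)],.058),
 ("A",[(235+x/6,160+y/6) for x,y in((55,93),(138,43),(218,188),(140,240))],.04),("B",[(397+x/6,180+(y-300)/6) for x,y in((60,383),(148,338),(222,490),(130,537))],.04)]:
  print(n,[ray("top",(x-.4,y-.4),z)[:2].round(4).tolist() for x,y in px])
```

```text
A 90 [0.53772906 0.25799969 0.53539933] {'top': 0.86, 'side': 0.888} (array([0.53697568, 0.25750449, 0.51451726]), {'top': 0.869}) (array([0.53895714, 0.25922332, 0.54906198]), {'side': 0.894})
A 105 [0.53786797 0.25796453 0.536553  ] {'top': 0.891, 'side': 0.867} (array([0.53695403, 0.25686989, 0.51981536]), {'top': 0.899}) (array([0.53952629, 0.25898263, 0.53847704]), {'side': 0.879})
A 120 [0.53869225 0.25803935 0.53672525] {'top': 0.94, 'side': 0.532} (array([0.53689555, 0.25692078, 0.53485369]), {'top': 0.941}) (array([0.53821153, 0.29581288, 0.49333006]), {'side': 0.552})
B 90 [ 0.48146237 -0.27748105  0.44611976] {'top': 0.861, 'side': 0.887} (array([ 0.4784422 , -0.27942567,  0.45678334]), {'top': 0.874}) (array([ 0.48236598, -0.27530184,  0.45954362]), {'side': 0.923})
B 105 [ 0.48081371 -0.27718972  0.46146821] {'top': 0.852, 'side': 0.883} (array([ 0.47912203, -0.27940808,  0.45844093]), {'top': 0.871}) (array([ 0.48251781, -0.275557  ,  0.45222885]), {'side': 0.91})
B 120 [ 0.48008539 -0.27791093  0.4665488 ] {'top': 0.883, 'side': 0.627} (array([ 0.48032333, -0.27985602,
[... 236 characters left out ...]
([0.57580928, 0.009405  , 0.22832126]), {'side': 0.843})
D 105 [0.57328873 0.00930653 0.2317517 ] {'top': 0.957, 'side': 0.815} (array([0.57187029, 0.00970761, 0.23547535]), {'top': 0.968}) (array([0.57530999, 0.00950518, 0.22534356]), {'side': 0.824})
D 120 [0.57328018 0.00965643 0.23166191] {'top': 0.962, 'side': 0.802} (array([0.5716415 , 0.00957244, 0.23663611]), {'top': 0.969}) (array([0.5754431 , 0.00969737, 0.226479  ]), {'side': 0.808})
Dapron corners [[0.4394, 0.0285], [0.4625, -0.0668]]
Droof far [[0.6726, 0.0801], [0.6957, -0.0112]]
A [[0.561, 0.3009], [0.5896, 0.2562], [0.5095, 0.21], [0.4803, 0.2516]]
B [[0.5072, -0.2342], [0.5327, -0.2825], [0.4498, -0.3213], [0.4235, -0.2711]]
```

```bash
cat > go.py <<'E'
import sys,numpy as np
from scipy.spatial.transform import Rotation as R
from station import manip
# usage: go.py x y z yaw : shift in current tool axes (total) and rotation vector
o=manip.get_obs();x,y,z,w=map(float,sys.argv[1:5])
r=R.from_quat(o["orientation"]);t=R.from_euler("z",w)*R.from_quat([1,0,0,0])
d=r.inv().apply(np.array([x,y,z])-o["position"])
print("pos",o["position"].round(4),"yaw",np.arctan2(*r.as_matrix()[[1,0],0]).round(4),"shift",d.round(4),"rot",(r.inv()*t).as_rotvec().round(4),"F",o["contact_force"].round(2),"M",o["moment"].round(2),"w",round(o["gripper_width"],3),"gf",round(o["gripper_force"],1),"t",round(o["time_s"],2))
E
echo
```

```text
(no output)
```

>>> {"op": "arm_command", "data": {"steps": "0.0433 0.0123 0 0 0 0 0.085;0.0433 0.0123 0 0 0 0 0.085;0.0433 0.0123 0 0 0 0 0.085;0.0433 0.0123 0 0 0 0 0.085;0.0433 0.0123 0 0 0 0 0.085;0.0433 0.0123 0 0 0 0 0.085;0.0131 -0.0381 0.0125 0 0 0 0.085;0.0131 -0.0381 0.0125 0 0 0 0.085;0.0131 -0.0381 0.0125 0 0 0 0.085;0.0131 -0.0381 0.0125 0 0 0 0.085"}}

```text
time_s: 1.1
position: [0.4801, -0.4375, 0.188]
orientation: [0.986, 0.164, -0.0, -0.001]
contact_force: [0.4, 0.2, -0.4]
gripper_width: 0.997
gripper_force: 0.0
```

>>> {"op": "arm_command", "data": {"steps": "0.0131 -0.0381 0.0125 0 0 0 0.085;0.0131 -0.0381 0.0125 0 0 0 0.085;0.0131 -0.0381 0.0125 0 0 0 0.085;0.0131 -0.0381 0.0125 0 0 -0.127 0.085;0 0 0 0 0 0 0.085;0 0 0 0 0 0 0.085"}}

```text
time_s: 1.7
position: [0.4806, -0.277, 0.1389]
orientation: [0.974, 0.227, -0.0, -0.001]
contact_force: [0.4, -0.6, -0.3]
gripper_width: 0.995
gripper_force: 0.0
```

```bash
python3 go.py .481 -.2775 .016 .457
```

```text
pos [ 0.4806 -0.277   0.1389] yaw 0.4588 shift [0.0002 0.0008 0.1229] rot [-0.0014  0.0006  0.0018] F [ 0.45 -0.63 -0.32] M [ 0.02  0.01 -0.06] w 0.995 gf 0.0 t 1.7
```

>>> {"op": "arm_command", "data": {"steps": "0 0.001 0.03 0 0 0 0.085;0 0 0.03 0 0 0 0.085;0 0 0.025 0 0 0 0.085;0 0 0.02 0 0 0 0.085;0 0 0.017 0 0 0 0.085;0 0 0 0 0 0 0.085;0 0 0 0 0 0 0.085"}}

```text
time_s: 2.4
position: [0.4811, -0.2807, 0.0175]
orientation: [0.974, 0.225, -0.0, 0.001]
contact_force: [-0.0, 0.6, 1.0]
gripper_width: 0.994
gripper_force: 0.0
```

>>> {"op": "arm_command", "data": {"steps": "0 0 0 0 0 0 0.04;0 0 0 0 0 0 0.04;0 0 0 0 0 0 0.04;0 0 0 0 0 0 0.04;0 0 0 0 0 0 0.04;0 0 0 0 0 0 0.04"}}

```text
time_s: 3.0
position: [0.4815, -0.2793, 0.0186]
orientation: [0.974, 0.226, 0.0, 0.0]
contact_force: [-1.1, 1.0, 5.2]
gripper_width: 0.576
gripper_force: 65.5
```

>>> {"op": "arm_command", "data": {"steps": "0 0 -0.01 0 0 0 0.04;0 0 -0.015 0 0 0 0.04;0 0 -0.02 0 0 0 0.04;0 0 -0.015 0 0 0 0.04;0 0 0 0 0 0 0.04;0 0 0 0 0 0 0.04;0 0 0 0 0 0 0.04;0 0 0 0 0 0 0.04"}}

```text
time_s: 3.8
position: [0.4803, -0.2787, 0.0762]
orientation: [0.974, 0.226, -0.001, -0.001]
contact_force: [-0.2, -0.4, -5.1]
gripper_width: 0.576
gripper_force: 64.3
```

>>> {"op": "arm_command", "data": {"steps": "0 0 0 0 0 0 0.04"}}

```text
time_s: 3.9
position: [0.4806, -0.2789, 0.0765]
orientation: [0.974, 0.226, -0.001, -0.001]
contact_force: [0.8, -0.3, -4.7]
gripper_width: 0.573
gripper_force: 64.3
```

```bash
python3 go.py .481 -.2775 .02 .457
python3 - <<'E'
from h import *
im=manip.camera("side")[:,:,::-1];cv2.imwrite("pics/lift.png",cv2.resize(im[200:350,200:420],None,fx=3,fy=3))
E
```

```text
pos [ 0.4806 -0.2789  0.0765] yaw 0.4569 shift [ 0.001  -0.001   0.0565] rot [-0.0014  0.0009 -0.0001] F [ 0.79 -0.28 -4.68] M [ 0.    0.03 -0.01] w 0.573 gf 64.3 t 3.9
```

View pics/lift.png

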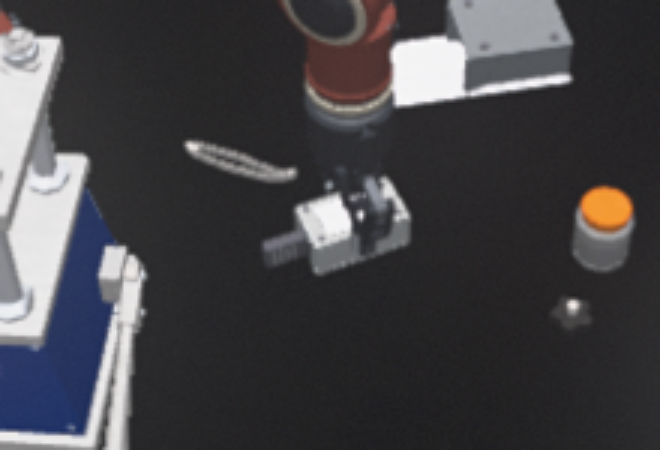

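It feels 4.7 N, against about 1.8 N for an empty one, so this is the loaded cartridge. The picture shows it lifted level, at crop (355,230). I'll carry it to the apron.

>>> {"op": "arm_command", "data": {"steps": "0.0173 -0.0256 0 0 0 0 0.04;0.0173 -0.0256 0 0 0 0 0.04;0.0173 -0.0256 0 0 0 0 0.04;0.0173 -0.0256 0 0 0 0 0.04;0.0173 -0.0256 0 0 0 0 0.04;0.0173 -0.0256 0 0 0 0 0.04;0.0173 -0.0256 0 0 0 0 0.04;0.0173 -0.0256 0 0 0 0 0.04;0.0173 -0.0256 0 0 0 0 0.04;0 0 0 0 0 0.075 0.04"}}

```text
time_s: 4.95
position: [0.5202, 0.0037, 0.0773]
orientation: [0.981, 0.194, 0.001, -0.003]
contact_force: [-0.8, 1.1, -5.4]
gripper_width: 0.577
gripper_force: 65.1
```

>>> {"op": "arm_command", "data": {"steps": "0 0 0 0 0 0.075 0.04;0 0 0 0 0 0.075 0.04;0 0 0 0 0 0 0.04;0 0 0 0 0 0 0.04;0 0 0 0 0 0 0.04"}}

```text
time_s: 5.45
position: [0.5192, -0.0038, 0.0773]
orientation: [0.993, 0.116, -0.0, -0.0]
contact_force: [-0.0, -1.0, -5.5]
gripper_width: 0.576
gripper_force: 65.1
```

```bash
python3 go.py .519 -.0034 .0226 .232
python3 - <<'E'
from h import *
for n,r in(("top",(110,230,270,400)),("side",(130,270,260,430))):
    im=manip.camera(n)[:,:,::-1];cv2.imwrite(f"pics/{n}1.png",cv2.resize(im[r[0]:r[1],r[2]:r[3]],None,fx=4,fy=4,interpolation=cv2.INTER_CUBIC))
a,b=cv2.imread("pics/top1.png"),cv2.imread("pics/side1.png")
o=np.zeros((560,1200,3),np.uint8);o[:480,:520]=a;o[:,520:]=b;cv2.imwrite("pics/both1.png",cv2.resize(o,(800,373)))
E
```

```text
pos [ 0.5192 -0.0038  0.0773] yaw 0.2328 shift [-0.0001 -0.0004  0.0547] rot [-0.0002 -0.      0.0008] F [-0.01 -1.02 -5.54] M [-0.04 -0.02 -0.04] w 0.576 gf 65.1 t 5.45
```

View pics/both1.png

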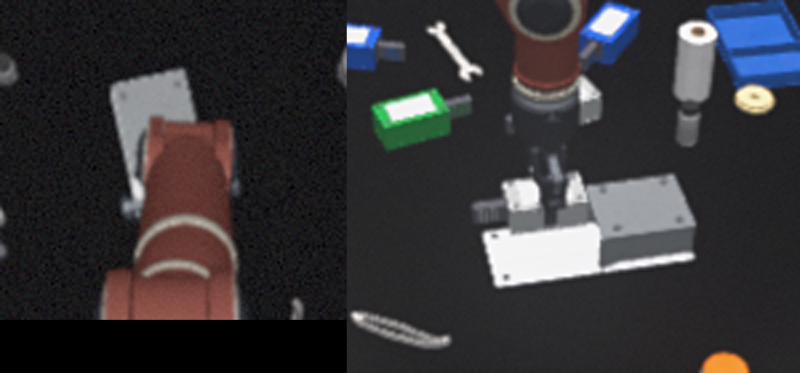

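The side view shows the cartridge level above the apron, at crop (547,205), with its nose towards the tunnel.

>>> {"op": "arm_command", "data": {"steps": "0 0 0.015 0 0 0 0.04;0 0 0.02 0 0 0 0.04;0 0 0.012 0 0 0 0.04;0 0 0.004 0 0 0 0.04;0 0 0.002 0 0 0 0.04;0 0 0 0 0 0 0.04;0 0 0 0 0 0 0.04"}}

```text
time_s: 6.25
position: [0.5198, -0.0037, 0.025]
orientation: [0.993, 0.116, 0.001, 0.0]
contact_force: [-0.0, 0.6, -5.6]
gripper_width: 0.574
gripper_force: 65.0
```

>>> {"op": "arm_command", "data": {"steps": "0 0 0.001 0 0 0 0.04;0 0 0.001 0 0 0 0.04;0 0 0 0 0 0 0.04"}}

```text
time_s: 6.55
position: [0.5194, -0.0037, 0.0226]
orientation: [0.993, 0.116, 0.0, 0.0]
contact_force: [0.1, -0.4, -4.2]
gripper_width: 0.575
gripper_force: 65.2
```

>>> {"op": "arm_command", "data": {"steps": "0 0 0.001 0 0 0 0.04;0 0 0.0005 0 0 0 0.04;0 0 0 0 0 0 0.04"}}

```text
time_s: 6.85
position: [0.5195, -0.0037, 0.0225]
orientation: [0.993, 0.116, 0.001, -0.0]
contact_force: [-2.9, 1.6, 8.6]
gripper_width: 0.578
gripper_force: 66.8
```

>>> {"op": "arm_command", "data": {"steps": "0 0 0 0 0 0 0.085;0 0 0 0 0 0 0.085;0 0 0 0 0 0 0.085;0 0 0 0 0 0 0.085;0 0 -0.03 0 0 0 0.085;0 0 -0.05 0 0 0 0.085;0 0 -0.05 0 0 0 0.085;0 -0.05 0 0 0 0 0.085;0 -0.05 0 0 0 0 0.085;0 -0.05 0 0 0 0 0.085"}}

```text
time_s: 7.85
position: [0.4846, 0.1436, 0.1515]
orientation: [0.993, 0.115, 0.001, -0.0]
contact_force: [1.4, 0.6, -1.1]
gripper_width: 1.001
gripper_force: 0.0
```

>>> {"op": "arm_command", "data": {"steps": "0 -0.05 0 0 0 0 0.085;0 0 0 0 0 0 0.085"}}

```text
time_s: 8.05
position: [0.4701, 0.201, 0.1507]
orientation: [0.992, 0.123, -0.0, -0.003]
contact_force: [-0.5, -0.1, -0.1]
gripper_width: 0.998
gripper_force: 0.0
```

Run:
```python
from h import *
ims={}
for n,r in(("top",(110,230,270,400)),("side",(150,270,280,430))):
    im=np.ascontiguousarray(manip.camera(n)[:,:,::-1]);cv2.imwrite(f"pics/{n}2.png",im);ims[n]=cv2.resize(im[r[0]:r[1],r[2]:r[3]],None,fx=4,fy=4,interpolation=cv2.INTER_CUBIC)
o=np.zeros((480,1120,3),np.uint8);o[:,:520]=ims["top"];o[:,520:]=ims["side"]
cv2.imwrite("pics/both2.png",cv2.resize(o,(800,343),interpolation=cv2.INTER_AREA))
```

```text
(no output)
```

View pics/both2.png

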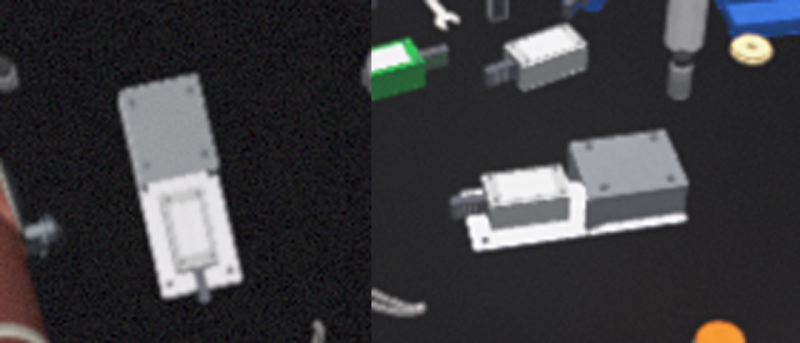

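The cartridge lies flat on the apron: top crop (190,228), side crop (525,195). The nose is towards the tunnel with the tab outward. Next is an overlay to check alignment.

```bash
cat > ov.py <<'E'
from h import *
import sys
def overlay(im,n,r,s,models):
    c=cv2.resize(im[r[1]:r[3],r[0]:r[2]],None,fx=s,fy=s,interpolation=cv2.INTER_CUBIC)
    for parts,p,z,col in models:
        for P in parts:
            q=(proj(n,place(P,p,z))-[r[0],r[1]]+.5)*s-.5
            for i in range(8):
                for b in(1,2,4):
                    if not i&b and P[i,2]>-1: cv2.line(c,tuple(np.round(q[i]).astype(int).tolist()),tuple(np.round(q[i|b]).astype(int).tolist()),col,1)
    return c
def dockpt(D,x,y): c,s=np.cos(D[2]),np.sin(D[2]);return [D[0]+c*x-s*y,D[1]+s*x+c*y,D[2]]
E
python3 - <<'E'
from ov import *
D=(.5735,.0095,.2325);C=dockpt(D,-.056,0)
ms=lambda D,C:[(DOCK,D,0,(0,255,0)),(CART,C,.004,(0,0,255))]
T,Sd=cv2.imread("pics/top2.png"),cv2.imread("pics/side2.png")
a=overlay(T,"top",(305,125,365,220),6,ms(D,C));b=overlay(Sd,"side",(305,190,395,250),4,ms(D,C))
o=np.zeros((570,730,3),np.uint8);o[:,:360]=a;o[:240,365:725]=b;cv2.imwrite("pics/ov2.png",o)
E
```

```text
(no output)
```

View pics/ov2.png

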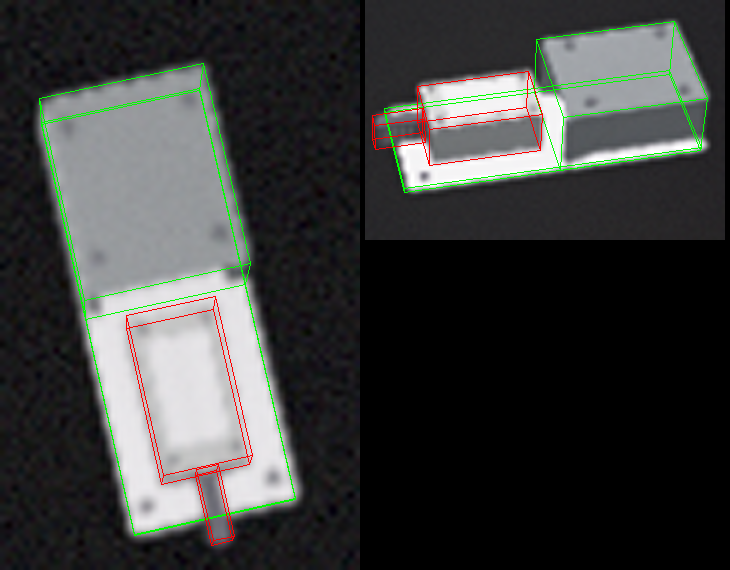

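The cartridge overlay matches the image, and it is centred on the dock axis to about 1 mm. Now for the tab.

```bash
python3 go.py .4558 -.0184 .08 .2325
```

```text
pos [0.4725 0.1927 0.1506] yaw 0.2364 shift [-0.0656  0.2013  0.0706] rot [-0.0002  0.0004  0.0039] F [-0.33 -0.5  -0.24] M [-0.01  0.01  0.01] w 0.996 gf 0.0 t 8.15
```

>>> {"op": "arm_command", "data": {"steps": "-0.0131 0.0402 0 0 0 0 0.085;-0.0131 0.0402 0 0 0 0 0.06;-0.0131 0.0402 0 0 0 0 0.05;-0.0131 0.0402 0.02 0 0 0 0.05;-0.0132 0.0405 0.025 0 0 0.004 0.05;0 0 0.0256 0 0 0 0.05;0 0 0 0 0 0 0.05;0 0 0 0 0 0 0.05"}}

```text
time_s: 8.95
position: [0.4555, -0.0208, 0.0803]
orientation: [0.994, 0.113, -0.0, -0.0]
contact_force: [0.3, 0.4, -0.0]
gripper_width: 0.59
gripper_force: 0.0
```

```bash
python3 go.py .4558 -.0184 .017 .2325
```

```text
pos [ 0.4555 -0.0208  0.0803] yaw 0.2262 shift [ 0.0008 -0.0023  0.0633] rot [-0.0002  0.0007 -0.0063] F [ 0.33  0.38 -0.04] M [ 0.01 -0.08  0.  ] w 0.59 gf 0.0 t 8.95
```

>>> {"op": "arm_command", "data": {"steps": "0.0008 -0.0015 0.015 0 0 -0.005 0.05;0 0 0.02 0 0 0 0.05;0 0 0.015 0 0 0 0.05;0 0 0.01 0 0 0 0.05;0 0 0.003 0 0 0 0.05;0 0 0 0 0 0 0.05;0 0 0 0 0 0 0.05;0 0 0 0 0 0 0.05"}}

```text
time_s: 9.75
position: [0.4566, -0.0184, 0.0179]
orientation: [0.993, 0.116, 0.001, 0.0]
contact_force: [0.5, -0.0, 0.1]
gripper_width: 0.587
gripper_force: 0.0
```

```bash
python3 go.py .4558 -.0184 .017 .2325
```

```text
pos [ 0.4566 -0.0184  0.0179] yaw 0.233 shift [-0.0008 -0.0001  0.0009] rot [ 0.0003 -0.0015  0.0005] F [ 0.54 -0.03  0.09] M [-0.  0.  0.] w 0.587 gf 0.0 t 9.75
```

>>> {"op": "arm_command", "data": {"steps": "0 0 0 0 0 0 0.03;0 0 0 0 0 0 0.02;0 0 0 0 0 0 0.005;0 0 0 0 0 0 0.005;0 0 0 0 0 0 0.005;0 0 0 0 0 0 0.005;0 0 0 0 0 0 0.005"}}

```text
time_s: 10.45
position: [0.4562, -0.0185, 0.0176]
orientation: [0.993, 0.116, 0.0, 0.0]
contact_force: [-0.6, -0.5, 5.8]
gripper_width: 0.125
gripper_force: 58.9
```

```bash
python3 go.py .4558 -.0184 .017 .2325
```

```text
pos [ 0.4562 -0.0185  0.0176] yaw 0.2323 shift [-0.0004 -0.0002  0.0006] rot [ 0.0001 -0.0005 -0.0002] F [-0.61 -0.47  5.84] M [-0.02  0.14 -0.11] w 0.125 gf 58.9 t 10.45
```

>>> {"op": "arm_command", "data": {"steps": "0 0 -0.0005 0 0 0 0.005;0 0 0 0 0 0 0.005;0.004 0 0 0 0 0 0.005;0.004 0 0 0 0 0 0.005;0.004 0 0 0 0 0 0.005;0.004 0 0 0 0 0 0.005;0.004 0 0 0 0 0 0.005"}}

```text
time_s: 11.15
position: [0.4711, -0.0146, 0.0176]
orientation: [0.993, 0.116, -0.005, -0.0]
contact_force: [-7.7, -1.2, 7.3]
gripper_width: 0.126
gripper_force: 59.6
```

```bash
python3 go.py .4752 -.0138 .0175 .2325
```

```text
pos [ 0.4711 -0.0146  0.0176] yaw 0.232 shift [0.0042 0.0002 0.0001] rot [-0.0016  0.009  -0.0005] F [-7.66 -1.18  7.25] M [-0.26  0.91  0.04] w 0.126 gf 59.6 t 11.15
```

>>> {"op": "arm_command", "data": {"steps": "0 0 -0.0006 0 0 0 0.005;0 0 -0.0004 0 0 0 0.005;0.004 0 0 0 0 0 0.005;0.004 0 0 0 0 0 0.005;0 0 0 0 0 0 0.005"}}

```text
time_s: 11.65
position: [0.4849, -0.0114, 0.0184]
orientation: [0.993, 0.117, 0.001, -0.0]
contact_force: [-0.0, -0.5, -4.8]
gripper_width: 0.131
gripper_force: 58.4
```

```bash
python3 go.py .4836 -.0118 .0175 .2325
```

```text
pos [ 0.4849 -0.0114  0.0184] yaw 0.2337 shift [-0.0014  0.0001  0.0009] rot [ 0.     -0.0021  0.0012] F [-0.03 -0.48 -4.75] M [-0.04  0.34  0.02] w 0.131 gf 58.4 t 11.65
```

>>> {"op": "arm_command", "data": {"steps": "0 0 0.0003 0 0 0 0.005;0.004 0 0 0 0 0 0.005;0.005 0 0 0 0 0 0.005;0.005 0 0 0 0 0 0.005;0.005 0 0 0 0 0 0.005;0.005 0 0 0 0 0 0.005;0 0 0 0 0 0 0.005"}}

```text
time_s: 12.35
position: [0.5081, -0.006, 0.0185]
orientation: [0.993, 0.116, 0.001, -0.0]
contact_force: [-1.1, -0.5, -4.5]
gripper_width: 0.128
gripper_force: 58.4
```

```bash
python3 go.py .5076 -.0061 .018 .2325
```

```text
pos [ 0.5081 -0.006   0.0185] yaw 0.2334 shift [-0.0005 -0.      0.0005] rot [ 0.0002 -0.002   0.0009] F [-1.12 -0.55 -4.47] M [-0.04  0.3   0.01] w 0.128 gf 58.4 t 12.35
```

>>> {"op": "arm_command", "data": {"steps": "0 0 0.0004 0 0 0 0.005;0.004 0 0 0 0 0 0.005;0.004 0 0 0 0 0 0.005;0.003 0 0 0 0 0 0.005;0.002 0 0 0 0 0 0.005;0 0 0 0 0 0 0.005"}}

```text
time_s: 12.95
position: [0.5201, -0.0032, 0.018]
orientation: [0.993, 0.116, 0.001, -0.0]
contact_force: [-0.4, 0.4, -4.1]
gripper_width: 0.127
gripper_force: 58.5
```

```bash
python3 go.py .5207 -.003 .018 .2325; python3 -c "
from station import manip; print(list(manip.get_obs()))"
```

```text
pos [ 0.5201 -0.0032  0.018 ] yaw 0.2331 shift [ 0.0007 -0.0001  0.    ] rot [ 0.0001 -0.0012  0.0006] F [-0.37  0.39 -4.05] M [-0.01  0.2  -0.02] w 0.127 gf 58.5 t 12.95
['time_s', 'joints', 'joint_velocities', 'effort', 'position', 'orientation', 'contact_force', 'moment', 'gripper_force', 'gripper_width']
```

>>> {"op": "arm_command", "data": {"steps": "0.002 0 0.0003 0 0 0 0.005;0.002 0 0 0 0 0 0.005;0.002 0 0 0 0 0 0.005;0 0 0 0 0 0 0.005"}}

```text
time_s: 13.35
position: [0.5258, -0.002, 0.0178]
orientation: [0.993, 0.116, 0.001, 0.0]
contact_force: [-1.5, 0.1, -2.4]
gripper_width: 0.131
gripper_force: 58.7
```

>>> {"op": "arm_command", "data": {"steps": "0.002 0 0 0 0 0 0.005;0.002 0 0 0 0 0 0.005;0 0 0 0 0 0 0.005"}}

```text
time_s: 13.65
position: [0.5296, -0.001, 0.0178]
orientation: [0.993, 0.116, 0.0, 0.0]
contact_force: [-0.5, -0.7, -3.2]
gripper_width: 0.132
gripper_force: 58.7
```

>>> {"op": "arm_command", "data": {"steps": "0.002 0 0 0 0 0 0.005;0.002 0 0 0 0 0 0.005;0 0 0 0 0 0 0.005"}}

```text
time_s: 13.95
position: [0.5335, -0.0001, 0.0178]
orientation: [0.993, 0.116, 0.0, -0.0]
contact_force: [-1.0, 0.2, -3.1]
gripper_width: 0.131
gripper_force: 58.7
```

>>> {"op": "arm_command", "data": {"steps": "0.002 0 0 0 0 0 0.005;0.002 0 0 0 0 0 0.005;0 0 0 0 0 0 0.005"}}

```text
time_s: 14.25
position: [0.5374, 0.0009, 0.0178]
orientation: [0.993, 0.116, 0.0, -0.0]
contact_force: [-0.7, -1.0, -1.8]
gripper_width: 0.131
gripper_force: 58.8
```

>>> {"op": "arm_command", "data": {"steps": "0.0015 0 0 0 0 0 0.005;0.0015 0 0 0 0 0 0.005;0 0 0 0 0 0 0.005"}}

```text
time_s: 14.55
position: [0.54, 0.0015, 0.0177]
orientation: [0.993, 0.116, 0.0, -0.0]
contact_force: [-1.7, 0.2, -2.6]
gripper_width: 0.129
gripper_force: 58.8
```

>>> {"op": "arm_command", "data": {"steps": "0.0015 0 0 0 0 0 0.005;0.0015 0 0 0 0 0 0.005;0 0 0 0 0 0 0.005"}}

```text
time_s: 14.85
position: [0.5408, 0.0017, 0.0177]
orientation: [0.993, 0.116, -0.002, -0.0]
contact_force: [-5.4, -1.5, 1.7]
gripper_width: 0.128
gripper_force: 59.4
```

>>> {"op": "arm_command", "data": {"steps": "0.0015 0 0 0 0 0 0.005;0.0015 0 0 0 0 0 0.005;0 0 0 0 0 0 0.005"}}

```text
time_s: 15.15
position: [0.5408, 0.0017, 0.0177]
orientation: [0.993, 0.116, -0.005, -0.0]
contact_force: [-10.5, -1.9, 5.8]
gripper_width: 0.132
gripper_force: 60.1
```

>>> {"op": "arm_command", "data": {"steps": "0.002 0 -0.0003 0 0 0 0.005;0.002 0 0 0 0 0 0.005;0.002 0 0 0 0 0 0.005;0 0 0 0 0 0 0.005;0 0 0 0 0 0 0.005"}}

```text
time_s: 15.65
position: [0.5408, 0.0017, 0.0176]
orientation: [0.993, 0.115, -0.011, -0.0]
contact_force: [-17.8, -3.8, 12.5]
gripper_width: 0.132
gripper_force: 61.1
```

```bash
python3 go.py .5408 .0017 .0178 .2325
```

```text
pos [0.5408 0.0017 0.0176] yaw 0.2313 shift [-0.      0.     -0.0002] rot [-0.003   0.0224 -0.0013] F [-17.82  -3.84  12.46] M [-0.79  3.23  0.08] w 0.132 gf 61.1 t 15.65
```

>>> {"op": "arm_command", "data": {"steps": "-0.003 0 0 0 0 0 0.005;-0.003 0 0 0 0 0 0.005;-0.002 0 0 0 0 0 0.005;0 0 0 0 0 0 0.005"}}

```text
time_s: 16.05
position: [0.5409, 0.0017, 0.0175]
orientation: [0.993, 0.116, -0.003, -0.0]
contact_force: [-6.5, -2.3, -0.4]
gripper_width: 0.124
gripper_force: 59.2
```

>>> {"op": "arm_command", "data": {"steps": "0 0 0 0 0 0 0.02;0 0 0 0 0 0 0.04;0 0 0 0 0 0 0.05;0 0 0 0 0 0 0.05;0 0 0 0 0 0 0.05"}}

```text
time_s: 16.55
position: [0.5445, 0.0025, 0.0183]
orientation: [0.993, 0.116, 0.001, -0.0]
contact_force: [-0.6, -0.6, -0.0]
gripper_width: 0.585
gripper_force: 0.0
```

```bash
python3 go.py .5408 .0017 .0178 .2325
```

```text
pos [0.5445 0.0025 0.0183] yaw 0.233 shift [-0.0038 -0.      0.0005] rot [ 0.0002 -0.0017  0.0005] F [-0.6  -0.63 -0.03] M [ 0.03 -0.04  0.02] w 0.585 gf 0.0 t 16.55
```

>>> {"op": "arm_command", "data": {"steps": "-0.006 0 0 0 0 0 0.05;0 0 -0.02 0 0 0 0.05;0 0 -0.05 0 0 0 0.05;0 0 -0.05 0 0 0 0.05;-0.02 -0.045 0 0 0 0 0.085;-0.02 -0.045 0 0 0 0 0.085;-0.02 -0.045 0 0 0 0 0.085;-0.02 -0.045 0 0 0 0 0.085;0 0 0 0 0 0 0.085;0 0 0 0 0 0 0.085"}}

```text
time_s: 17.55
position: [0.4174, 0.1586, 0.1381]
orientation: [0.993, 0.118, -0.0, -0.0]
contact_force: [0.6, -0.4, -0.2]
gripper_width: 0.997
gripper_force: 0.0
```

Run:
```python
from ov import *
D=(.5735,.0095,.2325);C=dockpt(D,.031,0)
T,Sd=[np.ascontiguousarray(manip.camera(n)[:,:,::-1]) for n in("top","side")]
m=[(CART,C,.004,(0,0,255))]
a=overlay(T,"top",(305,125,365,220),6,m);b=overlay(Sd,"side",(305,190,395,250),4,m)
o=np.zeros((570,730,3),np.uint8);o[:,:360]=a;o[:240,365:725]=b;o[250:550,365:725]=cv2.resize(Sd[110:310,240:480],(360,300));cv2.imwrite("pics/ov3.png",o)
```

```text
(no output)
```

View pics/ov3.png

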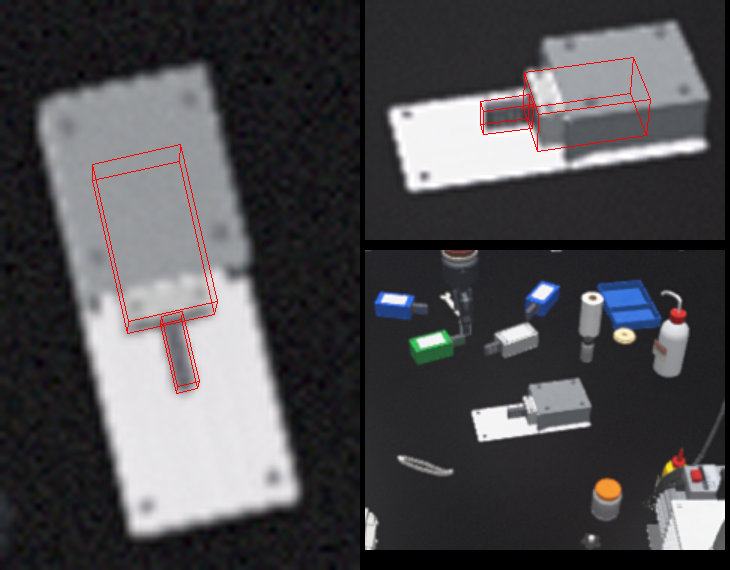

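The overlay puts the cartridge inside the tunnel with its tab at top crop (180,355). The rear face is about 14 mm out, within the 6 to 30 mm range, and sits where the stop was felt. It lies flat and released, and the empty cartridge and the other things stand where they were. Handing in.

```bash
python3 -c "
from station import manip; print(manip.close_job())"
```

```text
the job is handed in; nothing more can be done
None
```

I set the loaded cartridge (4.7 N felt on lifting) on the apron, re-gripped it by its tab, slid it in until it came up firm against the stop and let go; the empty one was never touched, and I handed the job in at about 18 s.

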